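Touch off the three peak-hold gauges on the measuring table

TASK

Zero check at the measuring machine: with the fingertips, lightly touch down the white heads of the three touch gauges in order - first the ball, then the round disc, last the square pad. Each head should sink about five millimetres and will stay where you leave it; never drive one down to its stop. Do not lift, shift or tip the gauges, leave everything else on the table alone, and finish clear.

Things in the scene. Friction and masses are not known exactly. Their poses are not given: they have to be found in the camera images.
- ball_gauge: touch gauge whose white ceramic head is a ball, 30 mm in diameter: loose, about 0.9 kg, a round steel foot 68 mm across and 18 mm high, a slim upright steel sleeve with a small dial on one side, and the head on top; 130 mm high in all. Origin at the centre of its underside, z up
- ball_top (a point): the highest point of that head, at its centre (130 mm above the table until it is touched); it goes down with the head
- ball_head (a joint): how far that head has been pushed down, in m: 0 at the start, 0.014 at its stop. It slides straight down into the sleeve against a steady 3 N or so of friction, has no spring, and stays where it is left
- disc_gauge: touch gauge whose white ceramic head is a flat round disc, 50 mm across and 8 mm thick: loose, about 0.9 kg, a round steel foot 68 mm across and 18 mm high, a slim upright steel sleeve with a small dial on one side, and the head on top; 95 mm high in all. Origin at the centre of its underside, z up
- disc_top (a point): the highest point of that head, at its centre (95 mm above the table until it is touched); it goes down with the head
- disc_head (a joint): how far that head has been pushed down, in m: 0 at the start, 0.014 at its stop. It slides straight down into the sleeve against a steady 3 N or so of friction, has no spring, and stays where it is left
- square_gauge: touch gauge whose white ceramic head is a flat square pad, 38 x 38 mm and 8 mm thick: loose, about 0.9 kg, a round steel foot 68 mm across and 18 mm high, a slim upright steel sleeve with a small dial on one side, and the head on top; 70 mm high in all. Origin at the centre of its underside, z up
- square_top (a point): the highest point of that head, at its centre (70 mm above the table until it is touched); it goes down with the head
- square_head (a joint): how far that head has been pushed down, in m: 0 at the start, 0.014 at its stop. It slides straight down into the sleeve against a steady 3 N or so of friction, has no spring, and stays where it is left
- vblock: V-block: a bystander, plain steel, 70 x 45 x 42 mm high, with a groove along its top. Loose; origin at the centre of its underside
- ring_gauge: setting ring: a bystander, plain steel ring 56 mm across, 22 mm high. Loose; origin at the centre of its underside
- plug_gauge: plug gauge standing upright: a bystander, steel and aluminium, 32 mm across, 79 mm high. Loose; origin at the centre of its underside
- block_stack: small stack of gauge blocks: a bystander, 35 x 20 x 35 mm high. Loose; origin at the centre of its underside
- driver: wooden-handled screwdriver lying on the table: a bystander (origin under its middle, x axis along it). Loose
There are look-alikes about, which are no part of the job. Leave any purple look-alike of the square_gauge alone.

How it is judged:
By the outcome, as a careful person would: the job done as asked, in the order asked, and still so for the second after the job is handed in, with the robot touching nothing.
It also fails if it takes over 56 s, if anything falls off the work surface, if the arm or the gripper's body presses on something with over 40 N, if the wrist force passes 120 N, or if a joint passes its speed limit or range.

ROBOT

A 6-joint arm with a two-finger parallel gripper is mounted at the origin on the work surface. World frame = base frame: x ahead of the robot, y to its left, z up, the work surface at z = 0. Lengths are in m, angles in rad, forces in N, time in s.
With the tool pointing down it reaches from about 0.275 to 0.825 m from the base axis. Payload 5.2 kg.
Tool frame: the origin (TCP) lies on the centre line of the jaws, within the pads' length; the fingertips stand 11 mm ahead of it and the grasp point (between the pads) lies 8 mm behind it; z points along the fingers, y is the line along which they close (so a half turn about z gives the same grasp; the last joint's range is limited). The gripper opens to 93 mm and grips with 3 to 60 N. Pads are 15 mm wide; open, the fingers measure 128 mm over their backs; the gripper's body (75 mm by 188 mm) begins 65 mm behind the grasp point.
Start: joints at [-1.33, 0.259, 1.535, -0, 1.348, -0.203], TCP at [0.236, -0.497, 0.23] pointing down, gripper open.
Joint ranges: [-3.14, 3.14], [-0.91, 2.08], [0.19, 2.58], [-1.22, 4.36], [0.22, 2.71], [-3.12, 3.12]. Speed limits (rad/s): [2.57, 2.57, 3.14, 3.14, 3.14, 3.14].

INTERFACE

Orientations are given as a 3x3 rotation matrix whose columns are the frame's x, y, z axes.
In Python, from bench import observe, read_camera, get_calibration, sign_off gives the robot as it stands.
- The arm moves only by the shell command python3 -m crank 'ROWS' [FORCE]. ROWS is a JSON object of lists of equal length, an entry for each row: "slide": the shift along the tool's x, y, z in units of 40 mm (1.0 is 40 mm), a list of three; "rotation": the turn, a rotation vector about the tool's x, y, z in units of 10 degrees (1.0 is 10 degrees), a list of three; "claw": the opening, from 0 (shut) to 1 (fully open). In form: {"slide": [[x, y, z], ...], "rotation": [[rx, ry, rz], ...], "claw": [claw, ...]}. A call has 1 to 12 rows; each row shifts and turns the commanded pose from where the row before left it, along the tool's axes as they then stand; what a row does not reach is not made up. A row lasts 1/8 s, in which the tool goes at most 62.5 mm and 10.7 degrees, less where a joint would pass 70% of its speed; a pose out of reach is approached as far as the arm can. A call is refused whole if a number of a shift passes 1 or a number of a turn 1, either way. A call with a gripper value outside its range is refused whole. The fingers move at their own pace and stop on an object; FORCE is the grip in N (left out, the last holds). Time passes only in rows, so rows that do not move let the fingers close. It gives the time, the measured TCP pose, the force, the opening and the grip force at its end, in the units of the state.
- observe(): the state, without advancing time (a new reading comes with each control period).
- read_camera(name): name is "scene" or "side" or "wrist"; returns the picture (384x512x3 uint8, red, green, blue); there is no depth.
- get_calibration(name): a dict with "fx", "fy", "cx", "cy" (pixels), "position" and "rotation" of the camera in the world. Camera axes: x right, y down, z forward; pixel columns grow to the right and rows downward; lengths in m; the calibration is good to about 2 mm. The wrist camera is an equidistant fisheye: a pixel r from the principal point sees the ray r / f radians off the axis. A picture is of the moment at which its call begins: read the wrist's pose just before it. get_calibration takes no time and is no camera call; for the wrist camera it gives the pose at the moment of the call.
- sign_off(): hands the job in; it is judged then, once.
The state is a dict: "time": time; "qpos": joint angles; "joint_vel": joint speeds; "tau": joint torques, N m; "tool_pos": TCP position; "tcp_rot": TCP orientation; "contact_force": force on the tool from outside, world axes, zero at the start; "torque": the same for the moment, N m; "opening": opening from 0.0 (shut) to 1.0 (fully open); "grasp_force": force on a finger pad.
Only numpy, scipy, OpenCV 4.12 (cv2) and the standard library are available. Lean on these libraries where they do the work, as an engineer would, in place of code of your own. Each camera call takes 0.05 s, during which the arm holds its last target. There are 200 camera calls.

## Working session

There is one attempt and no reset: what is moved stays moved. The work goes in short steps, Python scripts to look and compute and a shell command to move; the robot and the scene stay as the last step left them, time stands still between calls to the robot, and variables do not carry over. Pictures are saved under pics/ and viewed, at most 10 in all, crops included, and the job is handed in when it is done.

```bash
mkdir -p pics; python3 - <<'E'
from bench import *
import cv2,numpy as np
for n in ("scene","side"):
    im=read_camera(n); cv2.imwrite(f"pics/{n}0.png",cv2.resize(im[:,:,::-1],(800,600),interpolation=cv2.INTER_CUBIC)); cv2.imwrite(f"pics/{n}_raw.png",im[:,:,::-1])
    c=get_calibration(n); print(n,{k:np.round(v,4).tolist() for k,v in c.items()})
s=observe(); print(s["time"],s["tool_pos"],s["tcp_rot"],s["contact_force"],s["opening"])
E
```

```text
scene {'fx': 346.441, 'fy': 346.441, 'cx': 259.3003, 'cy': 189.0096, 'position': [0.9144, 0.0505, 0.693], 'rotation': [[-0.1053, 0.8553, -0.5073], [0.9944, 0.0925, -0.0504], [0.0038, -0.5097, -0.8603]]}
side {'fx': 485.9384, 'fy': 485.9384, 'cx': 254.476, 'cy': 192.2807, 'position': [0.46, 0.6232, 0.9071], 'rotation': [[-0.9862, -0.1375, 0.0918], [-0.1649, 0.7757, -0.6092], [0.0125, -0.616, -0.7877]]}
0.1 [ 0.23606436 -0.49623744  0.22891242] [[ 9.03130469e-01  4.29366053e-01 -3.86125088e-04]
 [ 4.29366091e-01 -9.03129106e-01  1.60576682e-03]
 [ 3.40740955e-04 -1.61600596e-03 -9.99998636e-01]] [-0.28944253 -0.2666592  -0.57720501] 0.9990374817356155
```

View pics/scene0.png

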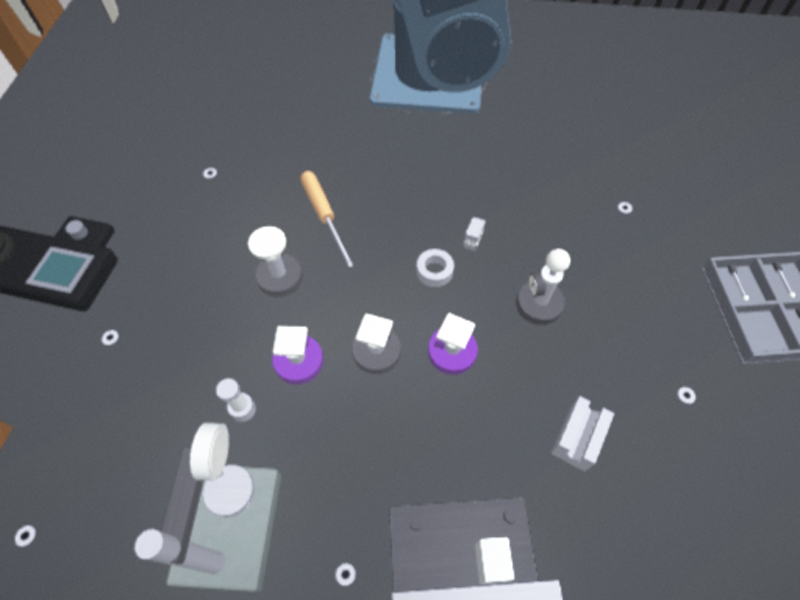

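View pics/side0.png

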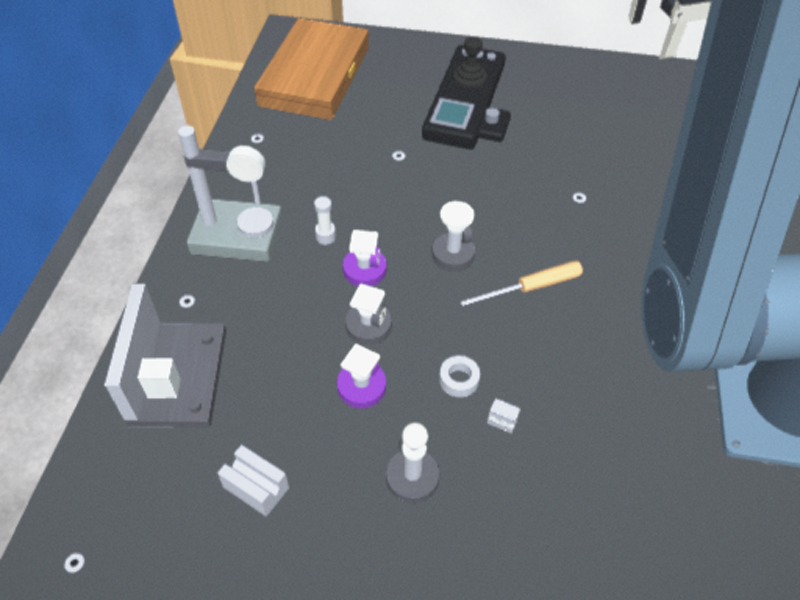

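Candidates (scene view, 800x600): ball head (558,260). The disc head is at (267,240); the white dial plate at (210,450) belongs to a stand and is no part of the job. The square pad on the dark foot is at (375,332), with purple-footed look-alikes at (291,343) and (455,333), plus a white block at (495,560). In the side view: ball (415,436), disc (457,215), dark-footed square (368,300). A close crop will check these.

```bash
python3 - <<'E'
import cv2,numpy as np
C={"scene":[(357,168),(171,158),(240,215)],"side":[(265,286),(292,145),(236,196)]}
rows=[]
for n,ps in C.items():
    im=cv2.imread(f"pics/{n}_raw.png"); r=[]
    for u,v in ps:
        x,y=u-22,v-22; t=cv2.resize(im[y:y+44,x:x+44],(264,264),interpolation=cv2.INTER_NEAREST)
        for k in range(0,44,10):
            cv2.putText(t,str(x+k),(k*6,8),0,.3,(0,255,255)); cv2.putText(t,str(y+k),(0,k*6+8),0,.3,(0,255,0))
            cv2.line(t,(k*6,0),(k*6,263),(0,120,120),1);cv2.line(t,(0,k*6),(263,k*6),(0,120,0),1)
        r.append(t)
    rows.append(np.hstack(r))
cv2.imwrite("pics/crop1.png",np.vstack(rows))
E
```

```text
(no output)
```

View pics/crop1.png

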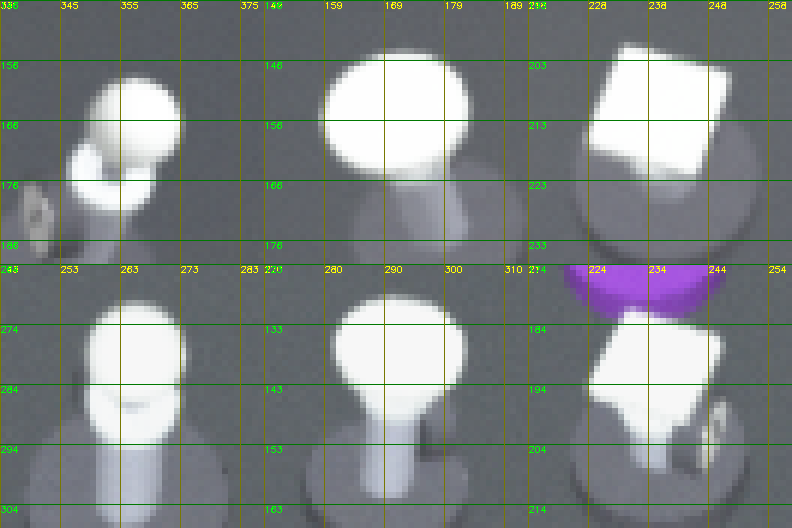

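```bash
cat > h.py <<'E'
from bench import *
import cv2,numpy as np
def P(n):
    c=get_calibration(n);R=np.array(c["rotation"]);t=np.array(c["position"])
    K=np.array([[c["fx"],0,c["cx"]],[0,c["fy"],c["cy"]],[0,0,1]]);return K@np.c_[R.T,-R.T@t]
def tri(a,b):
    A,B=P("scene"),P("side");X=cv2.triangulatePoints(A,B,np.float64(a),np.float64(b))[:,0];X=X[:3]/X[3]
    pr=lambda M,p:np.hypot(*((lambda q:q[:2]/q[2])(M@np.r_[X,1])-p))
    return X,pr(A,a),pr(B,b)
def go(t):
    s=observe();d=np.array(s["tcp_rot"]).T@(np.array(t)-s["tool_pos"]);return d/.04
E
python3 - <<'E'
from h import *
for n,a,b in [("ball centre",(357.6,166.8),(265.7,278.7)),("disc",(170.8,154),(292.5,137.3)),("square",(240,210.8),(235.3,190.2)),("ring~",(278.5,171),(294,240)),("plug top",(146,248),(206,130))]:
    X,e,f=tri(a,b);print(n,X.round(4),round(e,2),round(f,2),np.hypot(X[0],X[1]).round(3))
X,_,_=tri((357.6,166.8),(265.7,278.7));print(go([X[0],X[1],.20]))
E
```

```text
ball centre [0.5001 0.2062 0.1179] 1.28 0.73 0.541
disc [ 0.4944 -0.1822  0.0934] 0.2 0.09 0.527
square [ 0.6005 -0.0209  0.0709] 1.16 0.54 0.601
ring~ [0.4588 0.0488 0.015 ] 1.02 0.56 0.461
plug top [ 0.7023 -0.1828  0.08  ] 0.43 0.17 0.726
[ 13.50216933 -13.02358803   0.74845838]
```

```bash
python3 -m crank '{"slide":[[1,-0.96,0],[1,-0.96,0],[1,-0.96,0],[1,-0.96,0],[1,-0.96,0],[1,-0.96,0],[1,-0.96,0],[1,-0.96,0],[1,-0.96,0],[1,-0.96,0],[1,-0.96,0],[1,-0.96,0]],"rotation":[[0,0,0],[0,0,0],[0,0,0],[0,0,0],[0,0,0],[0,0,0],[0,0,0],[0,0,0],[0,0,0],[0,0,0],[0,0,0],[0,0,0]],"claw":[0,0,0,0,0,0,0,0,0,0,0,0]}' 10
python3 -m crank '{"slide":[[0.8,-0.8,0],[0.7,-0.7,0],[0,0,0],[0,0,0]],"rotation":[[0,0,0],[0,0,0],[0,0,0],[0,0,0]],"claw":[0,0,0,0]}'
python3 - <<'E'
from h import *
s=observe();print(s["tool_pos"],s["opening"],go([.5001,.2062,.146]))
c=get_calibration("wrist");print({k:np.round(v,4).tolist() for k,v in c.items()})
im=read_camera("wrist");cv2.imwrite("pics/w1.png",im[:,:,::-1])
E
```

```text
time: 1.6
tool_pos: [0.472, 0.1274, 0.2294]
tcp_rot: [[0.903, 0.43, -0.0], [0.43, -0.903, -0.0], [-0.0, 0.0, -1.0]]
contact_force: [0.1, -0.3, 0.1]
opening: 0.006
grasp_force: 0.0
time: 2.1
tool_pos: [0.4997, 0.2051, 0.2291]
tcp_rot: [[0.903, 0.43, -0.001], [0.43, -0.903, -0.001], [-0.002, 0.0, -1.0]]
contact_force: [0.2, 0.4, -0.4]
opening: 0.006
grasp_force: 0.0
[0.49968597 0.20508623 0.22911938] 0.0055024646342430724 [ 0.0245524  -0.02085884  2.07794709]
{'fx': 297.3186, 'fy': 297.3186, 'cx': 246.6013, 'cy': 187.7143, 'position': [0.5711, 0.2387, 0.3838], 'rotation': [[0.4289, -0.8657, -0.2579], [-0.9033, -0.411, -0.1226], [0.0001, 0.2856, -0.9583]]}
```

View pics/w1.png

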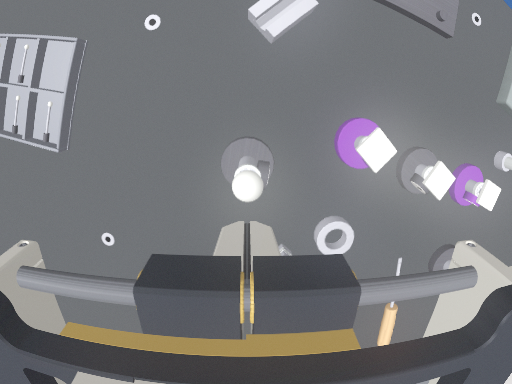

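The wrist view shows the ball at (248,186) just ahead of the closed fingers, and the dark-footed square at (438,180) between the purple ones at (377,150) and (488,195).

```bash
cat >> h.py <<'E'
def wray(c,u,v,z):
    f=c["fx"];p=np.array([u-c["cx"],v-c["cy"]]);r=np.hypot(*p);th=r/f
    d=np.array(c["rotation"])@np.r_[np.sin(th)*p/r,np.cos(th)];t=np.array(c["position"]);return t+d*(z-t[2])/d[2]
E
python3 - <<'E'
from h import *
c=get_calibration("wrist");print(wray(c,248,186,.115),wray(c,438,180,.07),wray(c,247,163,.018))
im=cv2.imread("pics/w1.png")[125:245,180:320];cv2.imwrite("pics/w1c.png",cv2.resize(im,None,fx=5,fy=5,interpolation=cv2.INTER_NEAREST))
E
```

```text
[0.50084538 0.20337753 0.115     ] [ 0.60029083 -0.01785199  0.07      ] [0.50217243 0.20489075 0.018     ]
```

View pics/w1c.png

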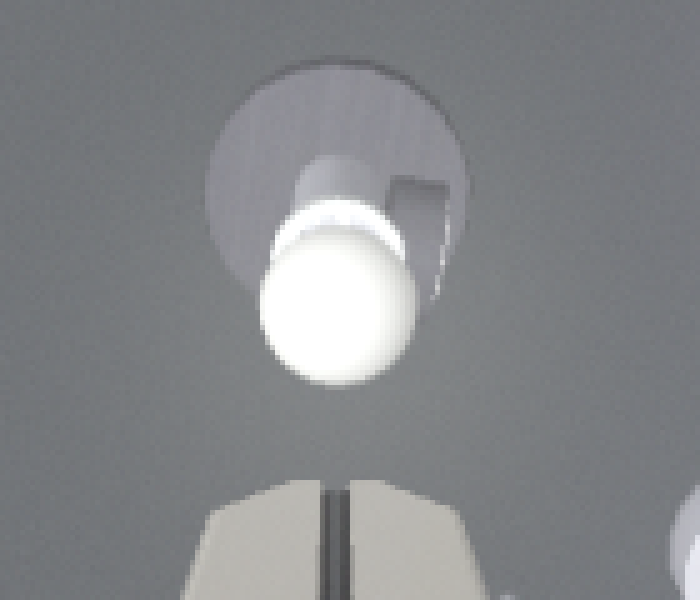

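```bash
python3 -m crank '{"slide":[[0,0,0.9],[0,0,0.7],[0,0,0.3],[0,0,0.15],[0,0,0],[0,0,0]],"rotation":[[0,0,0],[0,0,0],[0,0,0],[0,0,0],[0,0,0],[0,0,0]],"claw":[0,0,0,0,0,0]}'
python3 -m crank '{"slide":[[0,0,0.025],[0,0,0.025],[0,0,0.025],[0,0,0.025],[0,0,0]],"rotation":[[0,0,0],[0,0,0],[0,0,0],[0,0,0],[0,0,0]],"claw":[0,0,0,0,0]}'
```

```text
time: 2.9
tool_pos: [0.5009, 0.2055, 0.1487]
tcp_rot: [[0.903, 0.429, 0.002], [0.429, -0.903, 0.0], [0.002, 0.001, -1.0]]
contact_force: [0.4, 0.1, -0.2]
opening: 0.005
grasp_force: 0.0
time: 3.52
tool_pos: [0.5002, 0.2055, 0.1435]
tcp_rot: [[0.903, 0.429, -0.0], [0.429, -0.903, -0.0], [-0.0, -0.0, -1.0]]
contact_force: [1.1, 0.2, -0.7]
opening: 0.004
grasp_force: 0.0
```

```bash
for i in 1; do python3 -m crank '{"slide":[[0,0,0.025],[0,0,0]],"rotation":[[0,0,0],[0,0,0]],"claw":[0,0]}'; done
python3 -m crank '{"slide":[[0,0,0.025],[0,0,0]],"rotation":[[0,0,0],[0,0,0]],"claw":[0,0]}'
python3 -m crank '{"slide":[[0,0,0.025],[0,0,0]],"rotation":[[0,0,0],[0,0,0]],"claw":[0,0]}'
python3 -m crank '{"slide":[[0,0,0.025],[0,0,0]],"rotation":[[0,0,0],[0,0,0]],"claw":[0,0]}'
```

```text
time: 3.78
tool_pos: [0.5002, 0.2055, 0.1426]
tcp_rot: [[0.903, 0.429, -0.0], [0.429, -0.903, -0.0], [-0.0, -0.0, -1.0]]
contact_force: [0.3, -0.2, -0.2]
opening: 0.006
grasp_force: 0.0
time: 4.03
tool_pos: [0.5002, 0.2055, 0.1416]
tcp_rot: [[0.903, 0.429, -0.0], [0.429, -0.903, -0.0], [-0.0, -0.0, -1.0]]
contact_force: [0.5, 0.1, -0.5]
opening: 0.006
grasp_force: 0.0
time: 4.28
tool_pos: [0.5003, 0.2055, 0.1408]
tcp_rot: [[0.903, 0.429, 0.0], [0.429, -0.903, 0.0], [0.0, 0.0, -1.0]]
contact_force: [-0.8, -1.1, 0.8]
opening: 0.004
grasp_force: 0.7
time: 4.53
tool_pos: [0.5003, 0.2055, 0.1398]
tcp_rot: [[0.903, 0.429, 0.0], [0.429, -0.903, 0.0], [0.0, 0.0, -1.0]]
contact_force: [-1.1, 0.3, 2.2]
opening: 0.003
grasp_force: 1.2
```

Contact came at about 0.141, as expected. Sinking the rest of the 5 mm now.

```bash
python3 -m crank '{"slide":[[0,0,0.025],[0,0,0.025],[0,0,0.025],[0,0,0]],"rotation":[[0,0,0],[0,0,0],[0,0,0],[0,0,0]],"claw":[0,0,0,0]}'
python3 -m crank '{"slide":[[0,0,0.02],[0,0,0],[0,0,0]],"rotation":[[0,0,0],[0,0,0],[0,0,0]],"claw":[0,0,0]}'
```

```text
time: 5.03
tool_pos: [0.5003, 0.2055, 0.1365]
tcp_rot: [[0.903, 0.429, -0.0], [0.429, -0.903, 0.0], [-0.0, -0.0, -1.0]]
contact_force: [0.4, 0.4, 1.2]
opening: 0.004
grasp_force: 0.8
time: 5.4
tool_pos: [0.5003, 0.2055, 0.1358]
tcp_rot: [[0.903, 0.429, -0.0], [0.429, -0.903, 0.0], [-0.0, -0.0, -1.0]]
contact_force: [-0.1, -0.0, 1.7]
opening: 0.005
grasp_force: 0.9
```

```bash
python3 -m crank '{"slide":[[0,0,-0.2],[0,0,-0.9],[0,0,-0.9],[-0.48,0.96,0],[-0.48,0.96,0],[-0.48,0.96,0],[-0.48,0.96,0],[-0.48,0.96,0],[-0.48,0.96,0],[-0.48,0.96,0],[-0.48,0.96,0],[-0.4,0.96,0]],"rotation":[[0,0,0],[0,0,0],[0,0,0],[0,0,0],[0,0,0],[0,0,0],[0,0,0],[0,0,0],[0,0,0],[0,0,0],[0,0,0],[0,0,0]],"claw":[0,0,0,0,0,0,0,0,0,0,0,0]}'
python3 -m crank '{"slide":[[0,0,0],[0,0,0]],"rotation":[[0,0,0],[0,0,0]],"claw":[0,0]}'
python3 - <<'E'
from h import *
s=observe();print(s["tool_pos"],go([.4944,-.1822,.106]))
c=get_calibration("wrist")
im=read_camera("wrist")[:,:,::-1];sc=read_camera("scene")[:,:,::-1];sd=read_camera("side")[:,:,::-1]
for n,i in(("w2",im),("sc2",sc),("sd2",sd)):cv2.imwrite(f"pics/{n}.png",i)
import json;json.dump({k:np.array(v).tolist() for k,v in c.items()},open("c2.json","w"))
f=lambda a:cv2.resize(a,(300,300),interpolation=cv2.INTER_NEAREST)
s0,d0=cv2.imread("pics/scene_raw.png"),cv2.imread("pics/side_raw.png")
a=np.vstack([np.hstack([f(q[y:y+60,x:x+60]) for q in p]) for p,x,y in(((s0,sc),325,145),((d0,sd),240,260))])
cv2.imwrite("pics/m2.png",a)
cv2.imwrite("pics/w2v.png",cv2.resize(im,(800,600)))
E
```

```text
time: 6.9
tool_pos: [0.4951, -0.1808, 0.2162]
tcp_rot: [[0.903, 0.429, 0.0], [0.429, -0.903, 0.0], [0.0, -0.0, -1.0]]
contact_force: [0.3, -0.2, 0.2]
opening: 0.006
grasp_force: 0.0
time: 7.15
tool_pos: [0.4952, -0.179, 0.2158]
tcp_rot: [[0.903, 0.429, -0.0], [0.429, -0.903, 0.001], [-0.0, -0.001, -1.0]]
contact_force: [-0.8, -0.9, -0.9]
opening: 0.002
grasp_force: 0.0
[ 0.49520488 -0.17901585  0.21581527] [-0.05208591  0.06591375  2.74532411]
```

View pics/m2.png

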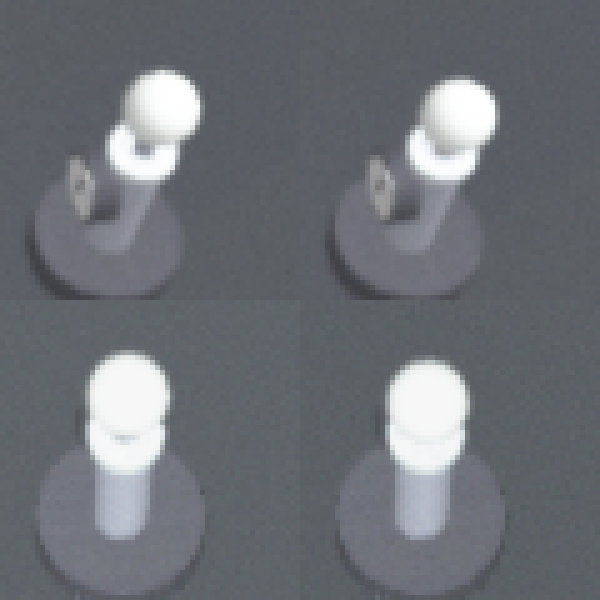

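View pics/w2v.png

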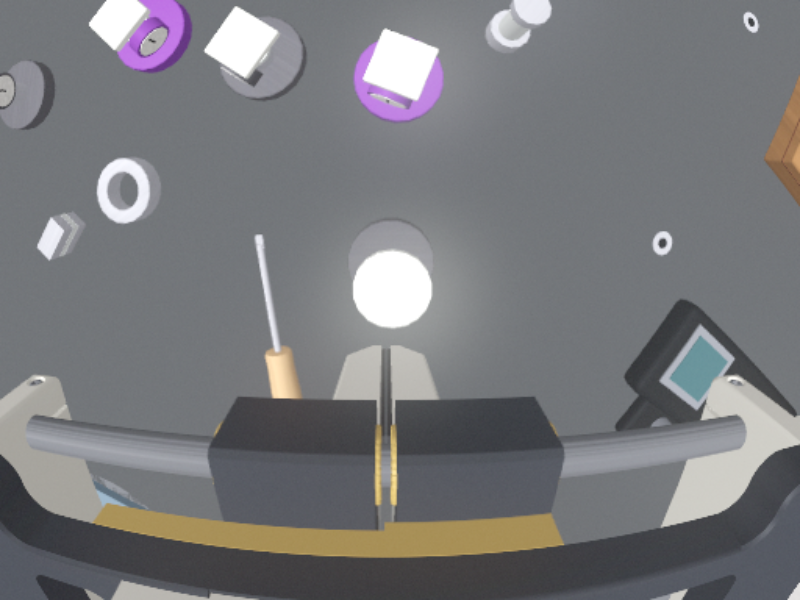

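The before/after crops show the ball head about 2 px lower in both views with its foot unmoved. The wrist view shows the disc centred at about (392,288) of 800x600, just ahead of the tips, and the square on the dark foot at (242,43).

```bash
python3 - <<'E'
from h import *
import json;c=json.load(open("c2.json"))
d=wray(c,392*.64,288.5*.64,.095);print(d,wray(c,242*.64,43*.64,.07))
print(go([(d[0]+.4944)/2,(d[1]-.1822)/2,.112]))
E
```

```text
[ 0.49706249 -0.18290323  0.095     ] [ 0.60050032 -0.02516574  0.07      ]
[-0.03895705  0.1009059   2.59986421]
```

```bash
python3 -m crank '{"slide":[[-0.03,0.09,0.9],[0,0,0.8],[0,0,0.5],[0,0,0.25],[0,0,0.1],[0,0,0],[0,0,0]],"rotation":[[0,0,0],[0,0,0],[0,0,0],[0,0,0],[0,0,0],[0,0,0],[0,0,0]],"claw":[0,0,0,0,0,0,0]}'
python3 -m crank '{"slide":[[0,0,0.025],[0,0,0.025],[0,0,0.025],[0,0,0]],"rotation":[[0,0,0],[0,0,0],[0,0,0],[0,0,0]],"claw":[0,0,0,0]}'
python3 -m crank '{"slide":[[0,0,0.025],[0,0,0]],"rotation":[[0,0,0],[0,0,0]],"claw":[0,0]}'
python3 -m crank '{"slide":[[0,0,0.025],[0,0,0]],"rotation":[[0,0,0],[0,0,0]],"claw":[0,0]}'
```

```text
time: 8.18
tool_pos: [0.4965, -0.1835, 0.1147]
tcp_rot: [[0.903, 0.429, 0.001], [0.429, -0.903, -0.001], [0.001, 0.001, -1.0]]
contact_force: [0.5, 0.4, 0.6]
opening: 0.009
grasp_force: 0.0
time: 8.68
tool_pos: [0.4958, -0.1832, 0.1107]
tcp_rot: [[0.903, 0.429, -0.0], [0.429, -0.903, 0.0], [-0.0, -0.0, -1.0]]
contact_force: [0.1, 0.1, -0.3]
opening: 0.004
grasp_force: 0.0
time: 8.93
tool_pos: [0.4958, -0.1832, 0.1097]
tcp_rot: [[0.903, 0.429, -0.0], [0.429, -0.903, 0.0], [-0.0, -0.0, -1.0]]
contact_force: [-0.7, 0.6, 0.6]
opening: 0.006
grasp_force: 0.0
time: 9.18
tool_pos: [0.4959, -0.1832, 0.1088]
tcp_rot: [[0.903, 0.429, -0.0], [0.429, -0.903, 0.0], [-0.0, -0.0, -1.0]]
contact_force: [0.6, 0.8, 0.5]
opening: 0.005
grasp_force: 0.0
```

```bash
python3 -m crank '{"slide":[[0,0,0.025],[0,0,0.025],[0,0,0]],"rotation":[[0,0,0],[0,0,0],[0,0,0]],"claw":[0,0,0]}'
python3 -m crank '{"slide":[[0,0,0.025],[0,0,0]],"rotation":[[0,0,0],[0,0,0]],"claw":[0,0]}'
python3 -m crank '{"slide":[[0,0,0.025],[0,0,0]],"rotation":[[0,0,0],[0,0,0]],"claw":[0,0]}'
```

```text
time: 9.55
tool_pos: [0.4959, -0.1832, 0.1067]
tcp_rot: [[0.903, 0.429, -0.0], [0.429, -0.903, 0.0], [-0.0, -0.0, -1.0]]
contact_force: [0.0, -0.5, -0.4]
opening: 0.009
grasp_force: 0.0
time: 9.8
tool_pos: [0.496, -0.1833, 0.1059]
tcp_rot: [[0.903, 0.429, 0.0], [0.429, -0.903, -0.0], [0.0, 0.0, -1.0]]
contact_force: [-0.0, -0.3, 0.9]
opening: 0.003
grasp_force: 0.4
time: 10.05
tool_pos: [0.496, -0.1833, 0.105]
tcp_rot: [[0.903, 0.429, 0.0], [0.429, -0.903, -0.0], [0.0, 0.0, -1.0]]
contact_force: [-0.3, 0.6, 1.7]
opening: 0.002
grasp_force: 1.1
```

Contact came at 0.106, so 4 mm more.

```bash
python3 -m crank '{"slide":[[0,0,0.025],[0,0,0.025],[0,0,0.025],[0,0,0],[0,0,0]],"rotation":[[0,0,0],[0,0,0],[0,0,0],[0,0,0],[0,0,0]],"claw":[0,0,0,0,0]}'
python3 -m crank '{"slide":[[0,0,0.02],[0,0,0],[0,0,0]],"rotation":[[0,0,0],[0,0,0],[0,0,0]],"claw":[0,0,0]}'
python3 -c "
from h import *
print(observe()['tool_pos'],go([.6003,-.0215,.17]))"
```

```text
time: 10.68
tool_pos: [0.496, -0.1833, 0.1017]
tcp_rot: [[0.903, 0.429, 0.0], [0.429, -0.903, -0.0], [0.0, 0.0, -1.0]]
contact_force: [0.0, 0.7, 0.5]
opening: 0.005
grasp_force: 0.3
time: 11.05
tool_pos: [0.496, -0.1833, 0.101]
tcp_rot: [[0.903, 0.429, 0.0], [0.429, -0.903, -0.0], [0.0, 0.0, -1.0]]
contact_force: [0.3, -0.6, 1.4]
opening: 0.007
grasp_force: 0.7
[ 0.49598021 -0.18325823  0.10103668] [ 4.09169274 -2.53255507 -1.72391775]
```

```bash
python3 -m crank '{"slide":[[0,0,-0.2],[0,0,-0.8],[0,0,-0.7],[0.82,-0.51,0],[0.82,-0.51,0],[0.82,-0.51,0],[0.82,-0.5,0],[0.81,-0.5,0],[0,0,0],[0,0,0],[0,0,0]],"rotation":[[0,0,0],[0,0,0],[0,0,0],[0,0,0],[0,0,0],[0,0,0],[0,0,0],[0,0,0],[0,0,0],[0,0,0],[0,0,0]],"claw":[0,0,0,0,0,0,0,0,0,0,0]}'
python3 - <<'E'
from h import *
c=get_calibration("wrist")
import json;json.dump({k:np.array(v).tolist() for k,v in c.items()},open("c3.json","w"))
im=read_camera("wrist")[:,:,::-1];cv2.imwrite("pics/w3.png",cv2.resize(im,(800,600)))
s0,d0=cv2.imread("pics/scene_raw.png"),cv2.imread("pics/side_raw.png");sc=read_camera("scene")[:,:,::-1];sd=read_camera("side")[:,:,::-1]
f=lambda a:cv2.resize(a,(300,300),interpolation=cv2.INTER_NEAREST)
a=np.vstack([np.hstack([f(q[y:y+60,x:x+60]) for q in p]) for p,x,y in(((s0,sc),145,135),((d0,sd),262,120))])
cv2.imwrite("pics/m3.png",a)
E
```

```text
time: 12.42
tool_pos: [0.5997, -0.0225, 0.1692]
tcp_rot: [[0.904, 0.428, -0.0], [0.428, -0.904, -0.0], [-0.0, 0.0, -1.0]]
contact_force: [0.5, 0.8, -0.5]
opening: 0.004
grasp_force: 0.0
```

View pics/w3.png

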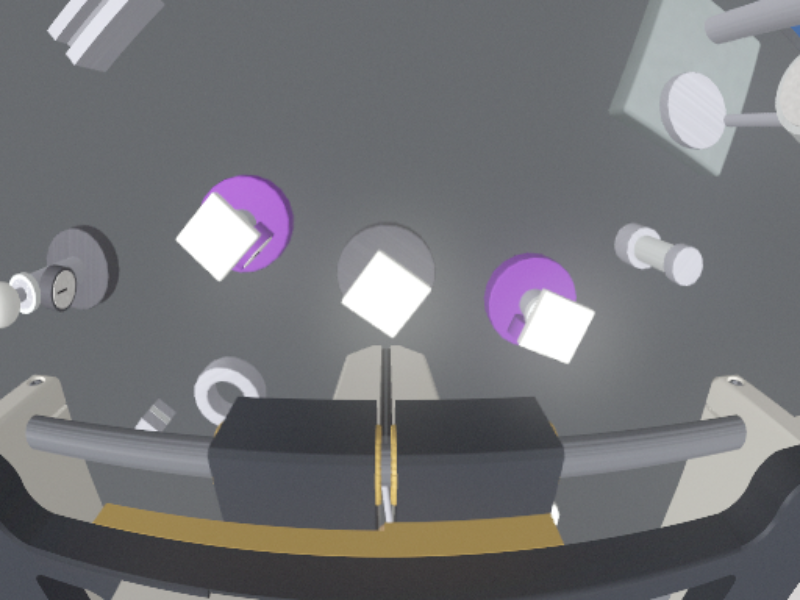

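View pics/m3.png

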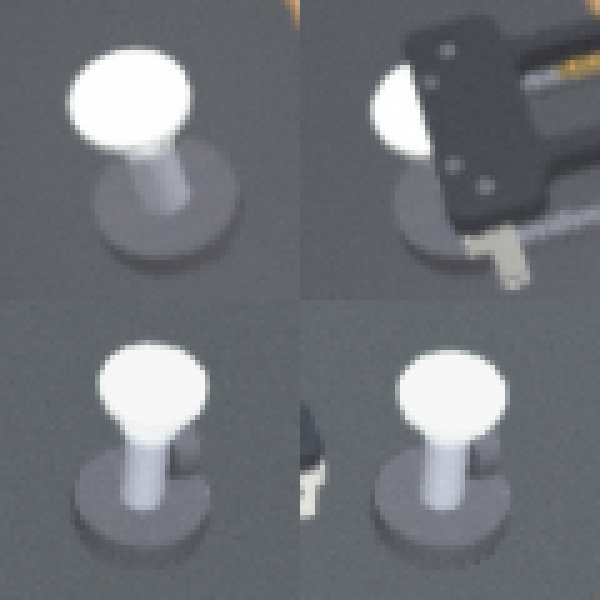

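The disc head is lower and its foot has not moved. The wrist view has the dark-footed square pad centred at (387,293), in line with the tips and between the two purple ones.

```bash
python3 - <<'E'
from h import *
import json;c=json.load(open("c3.json"))
d=wray(c,387*.64,293*.64,.07);print(d,go([(d[0]+.6005)/2,(d[1]-.0209)/2,.087]))
E
```

```text
[ 0.60342096 -0.02216911  0.07      ] [5.58338021e-02 9.01066930e-04 2.05487750e+00]
```

```bash
python3 -m crank '{"slide":[[0.05,0,0.8],[0,0,0.7],[0,0,0.35],[0,0,0.15],[0,0,0],[0,0,0],[0,0,0]],"rotation":[[0,0,0],[0,0,0],[0,0,0],[0,0,0],[0,0,0],[0,0,0],[0,0,0]],"claw":[0,0,0,0,0,0,0]}'
python3 -m crank '{"slide":[[0,0,0.025],[0,0,0.025],[0,0,0.025],[0,0,0.025],[0,0,0]],"rotation":[[0,0,0],[0,0,0],[0,0,0],[0,0,0],[0,0,0]],"claw":[0,0,0,0,0]}'
python3 -m crank '{"slide":[[0,0,0.025],[0,0,0]],"rotation":[[0,0,0],[0,0,0]],"claw":[0,0]}'
```

```text
time: 13.45
tool_pos: [0.6026, -0.0208, 0.0899]
tcp_rot: [[0.903, 0.429, 0.002], [0.429, -0.903, -0.0], [0.001, 0.001, -1.0]]
contact_force: [0.4, -0.8, 0.1]
opening: 0.0
grasp_force: 0.0
time: 14.08
tool_pos: [0.602, -0.0207, 0.0849]
tcp_rot: [[0.903, 0.429, -0.0], [0.429, -0.903, 0.0], [-0.0, -0.0, -1.0]]
contact_force: [0.2, -0.4, 0.6]
opening: 0.002
grasp_force: 0.0
time: 14.32
tool_pos: [0.602, -0.0207, 0.084]
tcp_rot: [[0.903, 0.429, -0.0], [0.429, -0.903, 0.0], [-0.0, -0.0, -1.0]]
contact_force: [-1.3, 0.6, 0.5]
opening: 0.003
grasp_force: 0.0
```

```bash
python3 -m crank '{"slide":[[0,0,0.025],[0,0,0.025],[0,0,0]],"rotation":[[0,0,0],[0,0,0],[0,0,0]],"claw":[0,0,0]}'
python3 -m crank '{"slide":[[0,0,0.025],[0,0,0]],"rotation":[[0,0,0],[0,0,0]],"claw":[0,0]}'
python3 -m crank '{"slide":[[0,0,0.025],[0,0,0]],"rotation":[[0,0,0],[0,0,0]],"claw":[0,0]}'
```

```text
time: 14.7
tool_pos: [0.6019, -0.0207, 0.0819]
tcp_rot: [[0.903, 0.429, -0.0], [0.429, -0.903, 0.0], [-0.0, -0.0, -1.0]]
contact_force: [-0.6, 0.0, -0.7]
opening: 0.006
grasp_force: 0.0
time: 14.95
tool_pos: [0.6021, -0.0207, 0.0811]
tcp_rot: [[0.903, 0.429, 0.0], [0.429, -0.903, -0.0], [0.0, 0.0, -1.0]]
contact_force: [0.0, 0.2, 0.2]
opening: 0.005
grasp_force: 0.2
time: 15.2
tool_pos: [0.6021, -0.0207, 0.0802]
tcp_rot: [[0.903, 0.429, 0.0], [0.429, -0.903, -0.0], [0.0, 0.0, -1.0]]
contact_force: [0.3, 0.3, 2.6]
opening: 0.006
grasp_force: 1.1
```

Contact came at 0.081, so about 4.2 mm more, then retreat straight up.

```bash
python3 -m crank '{"slide":[[0,0,0.025],[0,0,0.025],[0,0,0.025],[0,0,0.02],[0,0,0],[0,0,0]],"rotation":[[0,0,0],[0,0,0],[0,0,0],[0,0,0],[0,0,0],[0,0,0]],"claw":[0,0,0,0,0,0]}'
python3 -m crank '{"slide":[[0,0,-0.2],[0,0,-0.8],[0,0,-0.9],[0,0,-0.9],[0,0,-0.6],[-0.8,0.5,0],[-0.8,0.5,0],[-0.8,0.5,0],[-0.8,0.5,0],[0,0,0],[0,0,0]],"rotation":[[0,0,0],[0,0,0],[0,0,0],[0,0,0],[0,0,0],[0,0,0],[0,0,0],[0,0,0],[0,0,0],[0,0,0],[0,0,0]],"claw":[0,0,0,0,0,0,0,0,0,0,0]}'
python3 - <<'E'
from h import *
sc=read_camera("scene")[:,:,::-1];sd=read_camera("side")[:,:,::-1]
s0,d0=cv2.imread("pics/scene_raw.png"),cv2.imread("pics/side_raw.png")
f=lambda a:cv2.resize(a,(400,300),interpolation=cv2.INTER_NEAREST)
a=np.vstack([np.hstack([f(q[y:y+90,x:x+120]) for q in p]) for p,x,y in(((s0,sc),170,175),((d0,sd),180,140))])
cv2.imwrite("pics/m4.png",a)
E
```

```text
time: 15.95
tool_pos: [0.6021, -0.0207, 0.0761]
tcp_rot: [[0.903, 0.429, 0.0], [0.429, -0.903, 0.0], [0.0, 0.0, -1.0]]
contact_force: [1.2, -0.4, 1.8]
opening: 0.005
grasp_force: 0.5
time: 17.32
tool_pos: [0.521, -0.1477, 0.2126]
tcp_rot: [[0.903, 0.429, 0.001], [0.429, -0.903, 0.0], [0.001, -0.0, -1.0]]
contact_force: [-0.7, -0.8, -0.1]
opening: 0.002
grasp_force: 0.0
```

View pics/m4.png

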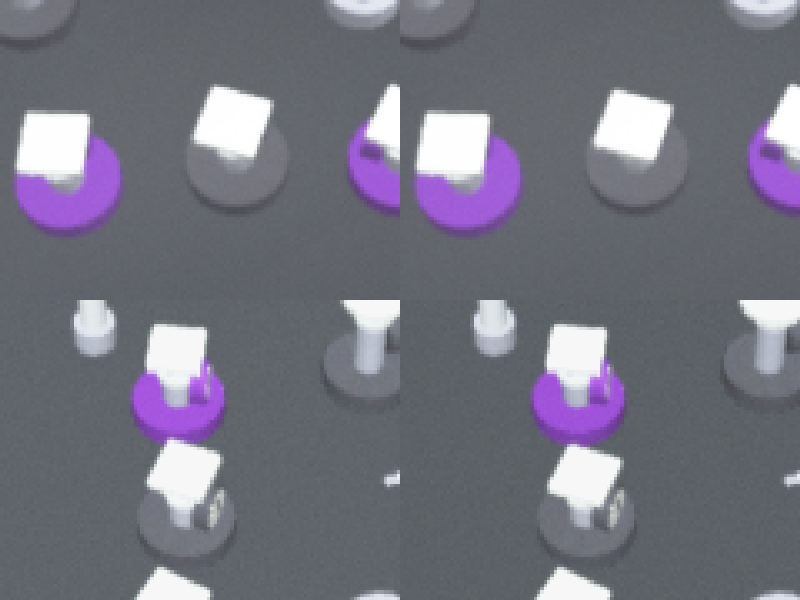

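The square head sits lower, its foot has not moved, the purple look-alikes are untouched, and the arm is clear.

```bash
python3 -c "
from bench import *
print(sign_off())"
```

```text
the job is handed in; nothing more can be done
None
```

I touched down the ball, disc and square heads in that order, each by about 5 mm, and handed the job in at about 17 s with the arm clear; before/after pictures show the three gauge feet unmoved and the purple look-alikes untouched.

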